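# Put the blue component reel back in the rack

## Robot

A 6-joint arm with a two-finger parallel gripper is mounted at the origin on the work surface. World frame = base frame: x ahead of the robot, y to its left, z up, the work surface at z = 0. Lengths are in mm, angles in rad, forces in N, time in s.
With the tool pointing down it reaches from about 275 to 1000 mm from the base axis. Payload 8.4 kg.
Tool frame: the origin (TCP) lies on the centre line of the jaws, within the pads' length; the fingertips stand 25 mm ahead of it and the grasp point (between the pads) lies 6 mm ahead of it; z points along the fingers, y is the line along which they close (so a half turn about z gives the same grasp; the last joint's range is limited). The gripper opens to 85 mm and grips with 20 to 120 N. Pads are 22 mm wide; open, the fingers measure 114 mm over their backs; the gripper's body (76 mm by 85 mm) begins 54 mm behind the grasp point. The pads swing forward as they close: fully open they stand 13 mm farther back than shut.
Start: joints at [-1.184, 0.353, 1.633, -0, 1.155, -0.002], TCP at [236.923, -578.356, 223.381] pointing down, gripper open.
Joint ranges: [-2.63, 2.63], [-0.92, 2.1], [0.06, 2.66], [-1.3, 4.44], [0, 2.69], [-3.02, 3.02]. Speed limits (rad/s): [2.22, 2.22, 2.79, 3.14, 3.14, 3.14].

## Interface

Orientations are given as a unit quaternion [w, x, y, z].
In Python, from bench import bot gives the robot as it stands.
- The arm moves only by the tool play_rows, never from a script. Its argument "plan" is a list of rows, each a list of 3 entries, a list of its own where there are three numbers: the turn, a rotation vector about the tool's x, y, z in rad, then the shift along the tool's x, y, z in cm, then the finger opening in cm, from 0 to 8.54. A call has 1 to 12 rows; each row is the pose to reach, as a shift and turn from the pose commanded when the call began, along the tool's axes at that moment; what a row does not reach only later rows make up. A row lasts 1/8 s, in which the tool goes at most 62.5 mm and 10.7 degrees, less where a joint would pass 70% of its speed; a pose out of reach is approached as far as the arm can. A call with a gripper value outside its range is refused whole. The fingers move at their own pace and stop on an object; the grip force is fixed at half the most. Time passes only in rows, so rows that repeat a pose let the fingers close. It gives the time, the measured TCP pose, the force, the opening and the grip force at its end, in the units of the state.
- bot.state(): the state, without advancing time (a new reading comes with each control period).
- bot.snapshot(name): name is "side" or "top"; returns (picture, depth): 480x640x3 uint8, red, green, blue; 480x640 float32, mm along the optical axis (not along the pixel's ray), 0 where there is no reading.
- bot.camera_model(name): a dict with "mtx" (3x3 intrinsics, pixels), "D" ([k1, k2, p1, p2, k3] as OpenCV has them; the pictures are not rectified), "camera_from_world" (4x4, takes a point from world to camera coordinates). Camera axes: x right, y down, z forward; pixel columns grow to the right and rows downward; lengths in mm; the calibration is good to about 2 mm. A picture is of the moment at which its call begins. camera_model takes no time and is no camera call.
- bot.finish_job(): hands the job in; it is judged then, once.
The state is a dict: "time_s": time; "qpos": joint angles; "joint_velocities": joint speeds; "joint_torque": joint torques, N m; "eef_pos": TCP position; "tcp_rot": TCP orientation; "contact_force": force on the tool from outside, world axes, zero at the start; "torque": the same for the moment, N m; "finger_gap": finger opening in mm; "finger_force": force on a finger pad.
Only numpy, scipy, OpenCV 4.12 (cv2) and the standard library are available. Lean on these libraries where they do the work, as an engineer would, in place of code of your own. Each camera call takes 0.05 s, during which the arm holds its last target. There are 200 camera calls.

## Task

Take the blue component reel off the hook it hangs on, lifting it over the hook's upturned tip without wrenching the hook, and slide it on edge into the rack's empty slot under the blue label. Push it fully home, so that it drops into the seat in the slot's floor like its neighbours, and let go. Leave the other reels, the bottle and the solder spool where they are.

Things in the scene. Friction and masses are not known exactly. Their poses are not given: they have to be found in the camera images.
- blue_reel: blue plastic component reel, a disc of 178 mm diameter, 22 mm wide, 0.18 to 0.35 kg, with a 20 mm bore through its centre. Origin: its centre, in the middle of the bore. Its x axis is the reel's axis (level, through the bore). It hangs by the bore on one of the stand's two hooks, its centre 128 mm and its top 217 mm above the bench
- white_reel: white reel of the same size, hanging on the stand's other hook. Origin and axes as for the blue reel. Leave alone
- reel_stand: fixed steel stand. Origin on the bench under its crossbar; x points away from the hooks' tips, z up. Base plate 170 x 300 x 10 mm (x -120 to +50). A post at the origin carries a 22 x 22 mm crossbar, 250 mm long along y, centred 135 mm high; nothing of the stand is higher than 146 mm. Two hooks leave the crossbar towards -x at y = +100 and -100 mm; each carries a reel
- hook_pos (a point): tip of the hook at the stand's y = +100 mm. Round bar 6 mm thick, its axis level, 135 mm high, running to x = -90 mm, then bent up; this point (x = -103 mm, 145 mm high) is the far, top end of the tip, 7 mm above the top of the bar. A reel must rise 7 to 14 mm (20 mm bore round the 13 mm high hook end) and keep that height, level, along the stand's -x until its near face is past the tip
- hook_neg (a point): tip of the hook at the stand's y = -100 mm, made like the other: bar 6 mm thick, axis 135 mm high, upturned tip 7 mm above the top of the bar; this point is the far, top end of the tip
- reel_rack: fixed light grey sheet-metal rack, four upright slots side by side along its y (slot centres y = -48, -16, +16, +48 mm), open to its -x side (front). x points into the slots. Origin on the bench under the place where a reel's centre comes home. Slots 28 mm wide between 4 mm dividers (2 mm at the front end). Three slots hold reels, one is empty
- rack_mouth (a point): middle of the front edge of the rack's floor (rack x = -115 mm; the floor is 10 mm above the bench). Dividers are 48 mm high here (above the bench) and rise in a straight slope to 206 mm at x = -20 mm
- rack_strip (a point): middle of the top front edge of the cross strip that joins the dividers on top (rack x = -20 mm; strip to x = 0; top 206 mm, underside 202 mm above the bench). Because of it a reel cannot be lowered in from above: it goes in from the front. A like strip lies at the back
- rack_cradle (a point): middle of a gap across the rack's floor, 44 mm wide (rack x = -22 to +22 mm), level with the floor's top, 10 mm above the bench. A reel pushed in along the floor drops 3 mm into this gap and stays: that is home, rack x = 0, its centre 96 mm above the bench (99 mm while on the floor). A stop strip stands 5 mm behind its rim
- slot_label: blue clip-on label (26 x 24 mm, top at 209 mm) on the front cross strip over the empty slot, fixed. Its origin is the centre of a reel that is home in that slot: x points into the rack, y is the direction that the reel's axis must lie along (either way round), z up
- stored_1: black reel, 178 x 22 mm, standing in a slot of the rack. Origin at its centre. Leave alone
- stored_2: white reel, 178 x 22 mm, standing in a slot of the rack. Origin at its centre. Leave alone
- stored_3: black reel with brown tape, 178 x 22 mm, standing in a slot of the rack. Origin at its centre. Leave alone
- flux_bottle: white bottle with red cap, 52 mm diameter, 120 mm high, standing between stand and rack. Origin under its centre. Leave alone
- solder_spool: grey spool of solder wire, 60 mm diameter, 48 mm high, standing on end between stand and rack, nearer the robot than the bottle. Origin under its centre. Leave alone
Mind the look-alikes: they are no part of the job. Of the things that look like the blue_reel, the larger one is meant.

How it is judged:
By the outcome, as a careful person would: the job done as asked, in the order asked, and still so for the second after the job is handed in, with the robot touching nothing.
It also fails if it takes over 64 s, if anything falls off the work surface, if the arm or the gripper's body presses on something with over 40 N, if the wrist force passes 120 N, or if a joint passes its speed limit or range.

## Working session

There is one attempt and no reset: what is moved stays moved. The work goes in short steps, Python scripts to look and compute and a tool call to move; the robot and the scene stay as the last step left them, time stands still between calls to the robot, and variables do not carry over. Pictures are saved under pics/ and viewed, at most 10 in all, crops included, and the job is handed in when it is done.

Besides the shell and the picture viewer there is one more tool, called after "Call:" as a command line: name --argument value ..., lists and objects as JSON in quotes. play_rows: Moves the arm, as the interface text tells. Its arguments: {"type":"object","properties":{"plan":{"type":"array"}},"required":["plan"]}

```bash
mkdir -p pics; python3 - <<'E'
from bench import bot
import cv2,numpy as np
s=bot.state();print(s)
for n in("side","top"):
    p,d=bot.snapshot(n);cv2.imwrite(f"pics/{n}0.png",p[:,:,::-1]);np.save(f"{n}0.npy",d)
    print(n,bot.camera_model(n))
E
```

```text
{'time_s': 0.0, 'qpos': array([-1.18439940e+00,  3.53658355e-01,  1.63412908e+00, -1.67725501e-05,
        1.15520637e+00, -2.40603071e-03]), 'joint_velocities': array([ 0.00131264,  0.00091045, -0.00048559, -0.00038375,  0.00090308,
        0.00016348]), 'joint_torque': array([ 2.10607104e-03, -6.05226374e+01, -3.42069268e+01,  1.55450116e-04,
        9.05500841e-03,  1.50751953e-05]), 'eef_pos': array([ 236.7335929 , -577.90447725,  222.65748033]), 'tcp_rot': array([-6.86239531e-04,  9.81162571e-01,  1.93182604e-01, -1.41211646e-04]), 'contact_force': array([0.46745909, 0.22639706, 0.21977713]), 'torque': array([-0.01426753,  0.03076174,  0.03260562]), 'finger_force': 0.0, 'finger_gap': 85.55301601311054}
side {'mtx': array([[439.23756099,   0.        , 313.29672087],
       [  0.        , 439.23756099, 237.96183676],
       [  0.        ,   0.        ,   1.        ]]), 'D': array([0.00037525, 0.        , 0.        , 0.        , 0.        ]), 'camera_from_world': array([[ 9.52075135e-01, -3.05800970e-01, -6.22129145e-03,
        -5.29721236e+02],
       [-2.02361450e-01, -6.14515753e-01, -7.62509169e-01,
         1.94999234e+02],
       [ 2.29352962e-01,  7.27224970e-01, -6.46947496e-01,
         7.57870934e+02],
       [ 0.00000000e+00,  0.00000000e+00,  0.00000000e+00,
         1.00000000e+00]])}
top {'mtx': array([[525.12574533,   0.        , 335.29878961],
       [  0.        , 525.12574533, 241.7175537 ],
       [  0.        ,   0.        ,   1.        ]]), 'D': array([-0.09213089,  0.        ,  0.        ,  0.        ,  0.        ]), 'camera_from_world': array([[ 6.54929998e-03, -9.99840454e-01,  1.66184343e-02,
        -2.31807552e+01],
       [-9.97557293e-01, -7.68832398e-03, -6.94286452e-02,
         5.92923038e+02],
       [ 6.95453361e-02, -1.61231313e-02, -9.97448490e-01,
         9.69828807e+02],
       [ 0.00000000e+00,  0.00000000e+00,  0.00000000e+00,
         1.00000000e+00]])}
```

View pics/side0.png

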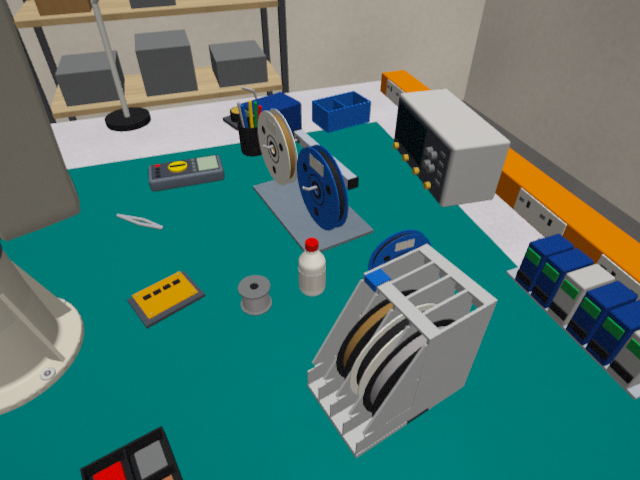

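View pics/top0.png

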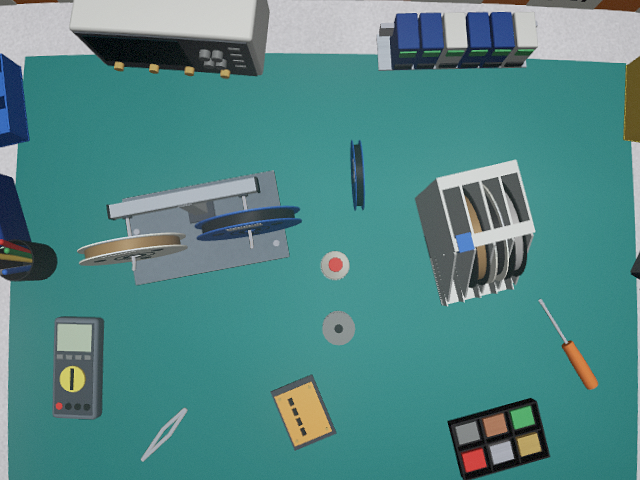

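Candidates for blue_reel: the blue reel hanging on the stand (top 248,222; side 322,188) and a smaller blue reel standing by itself on the bench (top 357,175; side 398,248). The hanging one is larger and is on a hook, so it is the one meant. The empty slot is the leftmost in the top view, with the label at (465,242).

```bash
cat > h.py <<'E'
from bench import bot
import cv2,numpy as np
def cloud(n,d):
    c=bot.camera_model(n);T=c["camera_from_world"]
    v,u=np.mgrid[:480,:640];uv=np.stack([u,v],-1).reshape(-1,1,2).astype(float)
    r=cv2.undistortPoints(uv,c["mtx"],c["D"]).reshape(480,640,2)
    P=np.dstack([r*d[...,None],d]);return (P-T[:3,3])@T[:3,:3]
def project(n,p):
    c=bot.camera_model(n);T=c["camera_from_world"]
    return cv2.projectPoints(np.atleast_2d(np.float64(p)),cv2.Rodrigues(T[:3,:3])[0],T[:3,3],c["mtx"],c["D"])[0][:,0]
def desc(P,name):
    r=cv2.minAreaRect(P[:,:2].astype(np.float32));print(name,len(P),'mean',P.mean(0).round(1),'z',np.percentile(P[:,2],[2,50,98]).round(1),'rect',np.round(r[0],1),np.round(r[1],1),round(r[2],1))
E
python3 - <<'E'
from h import *
p=cv2.imread("pics/top0.png");d=np.load("top0.npy");P=cloud("top",d);ok=d>0
hsv=cv2.cvtColor(p,cv2.COLOR_BGR2HSV)
blue=(hsv[...,0]>103)&(hsv[...,0]<125)&(hsv[...,1]>110)&ok
def box(m,u0,u1,v0,v1):
    q=np.zeros_like(m);q[v0:v1,u0:u1]=1;return m&q
z=P[...,2]
desc(P[box(blue,190,310,190,250)],'blue reel all')
for lo in(190,205,): desc(P[box(ok&(z>lo)&(z<225),190,310,190,250)],'reel top >%d'%lo)
desc(P[box(ok&(z>205)&(z<225),70,190,220,275)],'white top')
desc(P[box(blue,445,485,225,260)],'label')
w=(hsv[...,1]<40)&(hsv[...,2]>120)&ok
desc(P[box(w&(z>198)&(z<215),400,550,220,290)],'front strip')
desc(P[box(w&(z>198)&(z<215),400,550,150,215)],'back strip')
desc(P[box(ok&(z>125)&(z<155)&(hsv[...,1]<60),100,270,170,222)],'crossbar')
desc(P[box(ok&(z>100),318,352,248,282)],'bottle');desc(P[box(ok&(z>35),320,360,308,350)],'spool')
# crop
c=cv2.resize(p[150:320,190:560],None,fx=2.1,fy=2.1,interpolation=cv2.INTER_CUBIC);cv2.imwrite("pics/crop0.png",c)
E
```

```text
blue reel all 1128 mean [609.5 128.3 158.3] z [ 57.7 170.3 218.9] rect [614.9 129.3] [ 23.3 174.4] 10.8
reel top >190 1121 mean [615.1 127.4 204.3] z [191.  204.8 219.1] rect [615.1 128.1] [ 23.1 129.7] 10.9
reel top >205 552 mean [615.5 128.2 210.1] z [205.2 208.4 219.7] rect [615.4 127.2] [22.8 98.7] 10.9
white top 534 mean [570.6 322.5 210. ] z [205.1 208.3 219.6] rect [569.8 325.4] [ 23.  100.7] 11.1
label 266 mean [ 580.9 -214.7  210.4] z [208.  211.2 214.1] rect [ 580.9 -216.3] [27.9 27.2] 13.6
front strip 1024 mean [ 596.  -264.5  207.8] z [204.  208.  210.6] rect [ 604.3 -258.4] [ 55.6 132.8] 14.3
back strip 1563 mean [ 675.1 -242.9  207.9] z [204.9 208.  210.8] rect [ 654.1 -245.7] [ 89.1 133.9] 13.2
crossbar 2411 mean [654.  236.8 146.4] z [130.5 147.7 151.2] rect [643.  235.9] [ 50.3 255.5] 11.3
bottle 161 mean [548.2 -17.8 121.8] z [118.4 121.8 125. ] rect [548.3 -17.9] [22.7 22.8] 45.4
spool 853 mean [433.7 -25.1  50. ] z [46.8 50.  53.6] rect [434.1 -24.5] [57.8 58.2] 0.8
```

View pics/crop0.png

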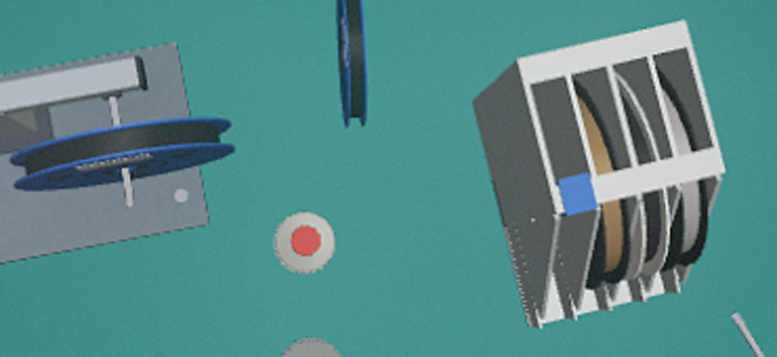

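The crop shows the large blue reel on its hook, tip at about (252,248) in the full picture. The label is over the leftmost slot, which is empty. Next I measure the hook tip, the rack's pose and the moves.

```bash
python3 - <<'E'
from h import *
p=cv2.imread("pics/top0.png");d=np.load("top0.npy");P=cloud("top",d);ok=d>0;z=P[...,2]
hsv=cv2.cvtColor(p,cv2.COLOR_BGR2HSV)
def ray(n,uv,zz):
    c=bot.camera_model(n);T=c["camera_from_world"];r=cv2.undistortPoints(np.float64([[uv]]),c["mtx"],c["D"])[0,0]
    o=-T[:3,:3].T@T[:3,3];w=T[:3,:3].T@np.r_[r,1];return o+w*(zz-o[2])/w[2]
print('tip',ray("top",(252,247.5),145))
m=(z>204)&(z<211)&ok;q=np.zeros_like(m);q[150:300,400:560]=1
m=(m&q&(hsv[...,1]<60)&(hsv[...,2]>150)).astype(np.uint8)
m=cv2.morphologyEx(m,cv2.MORPH_OPEN,np.ones((3,3)))
ms=np.argwhere(m>0)
desc(np.array([P[a,b] for a,b in ms]),'top face')
X=np.array([ray("top",(b,a),206) for a,b in ms]);desc(X,'top face via ray')
b=cv2.boxPoints(cv2.minAreaRect(X[:,:2].astype(np.float32)));print(b.round(1))
bl=np.argwhere((hsv[...,0]>103)&(hsv[...,0]<125)&(hsv[...,1]>110)&q)
X=np.array([ray("top",(b,a),209) for a,b in bl]);desc(X,'label ray')
# reel via ray on 217 top region of rim & from side depth
ds=np.load("side0.npy");S=cloud("side",ds);ps=cv2.cvtColor(cv2.imread("pics/side0.png"),cv2.COLOR_BGR2HSV)
def sb(m,u0,u1,v0,v1):
    q=np.zeros_like(m);q[v0:v1,u0:u1]=1;return m&q
bs=(ps[...,0]>103)&(ps[...,0]<128)&(ps[...,1]>110)&(ds>0)
desc(S[sb(bs,292,352,138,235)],'reel side')
desc(S[sb(bs,362,395,265,295)],'label side')
w=(S[...,2]>202)&(S[...,2]<212)&(ds>0);desc(S[sb(w,360,500,240,345)],'rack top side')
E
```

```text
tip [573.80593443 120.24813515 145.        ]
top face 2177 mean [ 644.1 -250.3  208. ] z [205.2 208.  210.4] rect [ 640.  -249.5] [118.  132.8] 14.1
top face via ray 2177 mean [ 644.4 -250.9  206. ] z [206. 206. 206.] rect [ 640.  -249.9] [118.  132.7] 14.1
[[ 566.6 -199.9]
 [ 598.9 -328.6]
 [ 713.4 -299.9]
 [ 681.1 -171.2]]
label ray 267 mean [ 581.  -215.1  209. ] z [209. 209. 209.] rect [ 580.9 -214.4] [27.1 25.3] 12.7
reel side 2542 mean [610.1 112.5 133. ] z [ 47.6 133.9 210.6] rect [610.7 187.1] [ 45.2 301.7] 3.7
label side 356 mean [ 584.2 -204.2  193. ] z [ 56.3 206.9 208.7] rect [ 618.6 -145.3] [195.1  35.7] 61.6
rack top side 3328 mean [ 635.4 -255.7  204.5] z [202.4 204.4 207.8] rect [ 638.1 -251. ] [123.  133.8] 14.1
```

Call:
play_rows --plan '[[[0,0,-0.1],[0,0,-6],8.5],[[0,0,-0.25],[5.2,-4.2,-9.7],8.5],[[0,0,-1.374],[61.8,-51,-9.7],8.5],[[0,0,-1.374],[61.8,-51,-9.7],8.5],[[0,0,-1.374],[61.8,-51,-9.7],8.5],[[0,0,-1.374],[61.8,-51,-9.7],8.5],[[0,0,-1.374],[61.8,-51,-9.7],8.5],[[0,0,-1.374],[61.8,-51,-9.7],8.5],[[0,0,-1.374],[61.8,-51,-9.7],8.5],[[0,0,-1.374],[61.8,-51,-9.7],8.5],[[0,0,-1.374],[61.8,-51,-9.7],8.5],[[0,0,-1.374],[61.8,-51,-9.7],8.5]]'

```text
time_s: 1.6
eef_pos: [558.6, 22.7, 319.1]
tcp_rot: [0.0, 0.636, 0.772, -0.0]
contact_force: [0.6, -0.8, 0.7]
finger_gap: 84.9
finger_force: 0.0
```

```bash
cat >> h.py <<'E'
from scipy.spatial.transform import Rotation as Ro
def pose():
    s=bot.state();q=s["tcp_rot"];return np.array(s["eef_pos"]),Ro.from_quat(np.r_[q[1:],q[0]])
def tool(zdir,ydir):
    z=np.array(zdir,float);z/=np.linalg.norm(z);y=np.array(ydir,float);y-=z*(y@z);y/=np.linalg.norm(y)
    return Ro.from_matrix(np.column_stack([np.cross(y,z),y,z]))
def go(p,R):
    p0,R0=pose();print('t',bot.state()["time_s"],'at',p0.round(1),'turn',(R0.inv()*R).as_rotvec().round(4),'shift cm',(R0.inv().apply(np.array(p)-p0)/10).round(2))
a=.192;DOWN=tool((0,0,-1),(np.cos(a),np.sin(a),0))
E
python3 -c "
from h import *
go((615.3,128.3,300),DOWN);print(bot.state()['qpos'].round(3))"
```

```text
t 1.6 at [558.6  22.7 319.1] turn [-0.0001  0.0001  0.0003] shift cm [9.29 7.58 1.91]
[ 0.038  0.171  1.661 -0.     1.31  -0.154]
```

Call:
play_rows --plan '[[[0,0,0],[4.6,3.8,1],8.5],[[0,0,0],[9.3,7.6,1.9],8.5],[[0,0,0],[9.3,7.6,1.9],8.5],[[0,0,0],[9.3,7.6,5],8.5],[[0,0,0],[9.3,7.6,8],8.5],[[0,0,0],[9.3,7.6,8],8.5],[[0,0,0],[9.3,7.6,8],5.5],[[0,0,0],[9.3,7.6,8],4.5]]'

```text
time_s: 2.6
eef_pos: [615.8, 126.3, 240.9]
tcp_rot: [0.001, 0.636, 0.772, 0.001]
contact_force: [0.6, 0.1, -0.5]
finger_gap: 51.2
finger_force: 0.0
```

```bash
python3 - <<'E'
from h import *
go((615.3,128.3,225),DOWN)
p,d=bot.snapshot("side");t,_=bot.snapshot("top")
a=cv2.resize(p[100:260,230:400],(400,376));b=cv2.resize(t[140:310,170:340],(376,376))
cv2.imwrite("pics/g1.png",np.hstack([a,b])[:,:,::-1])
E
```

```text
t 2.6 at [615.8 126.3 240.9] turn [ 0.0024  0.     -0.0003] shift cm [ 0.2  -0.01  1.59]
```

View pics/g1.png

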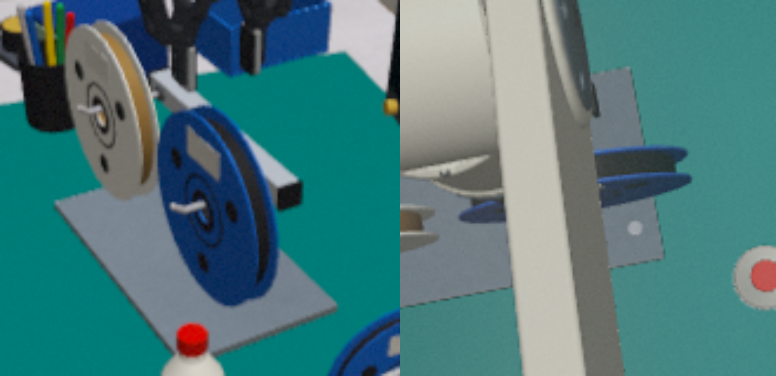

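The side crop (left) shows the fingers straddling the reel's top rim, with the tips still above it.

```bash
python3 - <<'E'
from h import *
p0,R=pose()
for dz in(0,13,19,25):
    for s in(-1,1):
        q=project("side",p0+R.apply([0,s*25.5,dz]))[0]; print(dz,s,((q-[230,100])*2.35).round())
print('reel top',((project("side",[[615.3,128.3,217]])[0]-[230,100])*2.35).round())
E
```

```text
0 -1 [188.  96.]
0 1 [243.  81.]
13 -1 [188. 111.]
13 1 [242.  96.]
19 -1 [188. 117.]
19 1 [242. 102.]
25 -1 [188. 124.]
25 1 [242. 109.]
reel top [215. 114.]
```

Call:
play_rows --plan '[[[0,0,0],[0.2,0,0.8],4.5],[[0,0,0],[0.2,0,1.6],4.5],[[0,0,0],[0.2,0,1.6],4.5]]'

```text
time_s: 3.08
eef_pos: [613.9, 128.3, 222.1]
tcp_rot: [-0.001, 0.636, 0.772, -0.001]
contact_force: [0.5, -0.1, 0.1]
finger_gap: 44.7
finger_force: 0.0
```

```bash
python3 - <<'E'
from h import *
go((615.3,128.3,225),DOWN)
p,d=bot.snapshot("side")
a=cv2.resize(p[105:165,280:360],(800,600),interpolation=cv2.INTER_CUBIC)
cv2.imwrite("pics/g2.png",a[:,:,::-1])
S=cloud("side",d);m=(d>0)&(S[...,2]>150)&(np.abs(S[...,0]-615)<70)&(np.abs(S[...,1]-128)<16)
Q=S[m];ax=Q[:,:2]@[np.cos(.192),np.sin(.192)]-np.array([615.3,128.3])@[np.cos(.192),np.sin(.192)]
for lo in range(-44,48,8):
    k=(ax>=lo)&(ax<lo+8)
    if k.sum(): print(lo,k.sum(),Q[k,2].min().round(),Q[k,2].max().round())
E
```

```text
t 3.075 at [613.9 128.3 222.1] turn [-0.0019  0.      0.0001] shift cm [-0.03  0.14 -0.29]
-44 520 240.0 481.0
-36 294 231.0 463.0
-28 137 235.0 403.0
-20 121 151.0 348.0
-12 201 150.0 347.0
-4 109 202.0 346.0
4 174 202.0 345.0
12 100 286.0 345.0
20 338 231.0 409.0
28 122 235.0 437.0
36 56 266.0 343.0
44 175 276.0 337.0
```

View pics/g2.png

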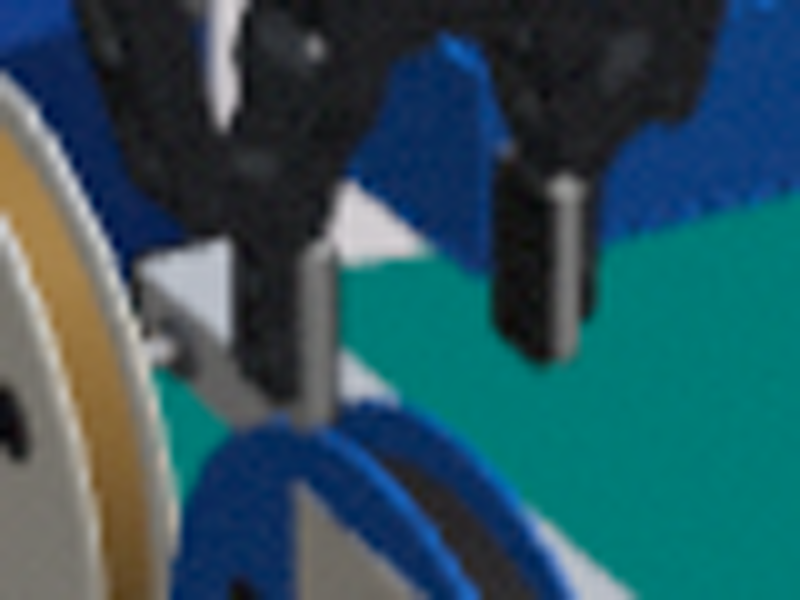

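```bash
python3 - <<'E'
from h import *
p,d=bot.snapshot("side");S=cloud("side",d)
for u,v in((337,128),(337,134),(337,139),(331,138),(311,132),(311,138),(311,144),(306,142),(305,150),(317,148),(320,146)): print(u,v,d[v,u],S[v,u].round(0),p[v,u])
d0=np.load("side0.npy")
print('start-time checks: ',pose()[0], bot.state()['qpos'].round(3))
E
```

```text
337 128 825.765 [644. 121. 259.] [107 107 106]
337 134 835.86884 [645. 122. 246.] [105 107 106]
337 139 842.7911 [645. 122. 235.] [ 90 106 103]
331 138 850.57104 [637. 134. 233.] [18 19 20]
311 132 802.04974 [589. 110. 264.] [107 108 108]
311 138 812.15955 [590. 112. 251.] [106 107 108]
311 144 821.4869 [590. 113. 238.] [100 101 100]
306 142 816.9561 [581. 115. 243.] [13 15 19]
305 150 895.28766 [595. 173. 193.] [10 45 92]
317 148 886.3753 [617. 161. 201.] [ 9 44 92]
320 146 870.95636 [619. 148. 211.] [ 19  60 113]
start-time checks:  [614.4736788  128.3854381  222.98624738] [ 0.204  0.358  1.627 -0.     1.157  0.012]
```

Call:
play_rows --plan '[[[0,0,0],[0,0,1],4.5],[[0,0,0],[0,0,2],4.5],[[0,0,0],[0,0,2.7],4.5],[[0,0,0],[0,0,2.7],4.5],[[0,0,0],[0,0,2.7],4.5]]'

```text
time_s: 3.8
eef_pos: [614.7, 128.4, 196.4]
tcp_rot: [0.0, 0.636, 0.772, 0.0]
contact_force: [-0.3, 0.6, -0.2]
finger_gap: 45.0
finger_force: 0.0
```

```bash
python3 - <<'E'
from h import *
go((615.3,128.3,200),DOWN)
p,d=bot.snapshot("side");S=cloud("side",d)
a=cv2.resize(p[105:165,280:360],(800,600),interpolation=cv2.INTER_CUBIC)
cv2.imwrite("pics/g3.png",a[:,:,::-1])
for u in(310,311,312,335,336,337):print(u,[(int(S[v,u,0]),int(S[v,u,1]),int(S[v,u,2])) for v in range(142,166,3)])
E
```

```text
t 3.8 at [614.7 128.4 196.4] turn [ 0.0002  0.     -0.    ] shift cm [-0.02  0.06 -0.36]
310 [(586, 110, 244), (588, 115, 235), (588, 115, 229), (588, 116, 222), (587, 113, 217), (588, 116, 209), (598, 149, 182), (598, 150, 174)]
311 [(589, 110, 243), (588, 110, 237), (589, 113, 229), (589, 113, 223), (588, 111, 218), (589, 112, 211), (599, 144, 185), (599, 144, 178)]
312 [(591, 112, 242), (591, 111, 236), (590, 110, 231), (590, 110, 224), (591, 112, 217), (591, 111, 211), (600, 141, 186), (600, 142, 179)]
335 [(640, 121, 229), (641, 122, 222), (640, 120, 217), (640, 120, 210), (769, 458, 0), (763, 442, 0), (631, 94, 206), (630, 90, 202)]
336 [(642, 121, 229), (643, 121, 222), (643, 121, 216), (642, 119, 211), (773, 461, -2), (766, 442, 0), (672, 195, 143), (632, 89, 202)]
337 [(645, 122, 228), (645, 122, 222), (645, 122, 215), (645, 122, 208), (774, 456, 0), (767, 436, 2), (673, 192, 144), (633, 88, 203)]
```

View pics/g3.png

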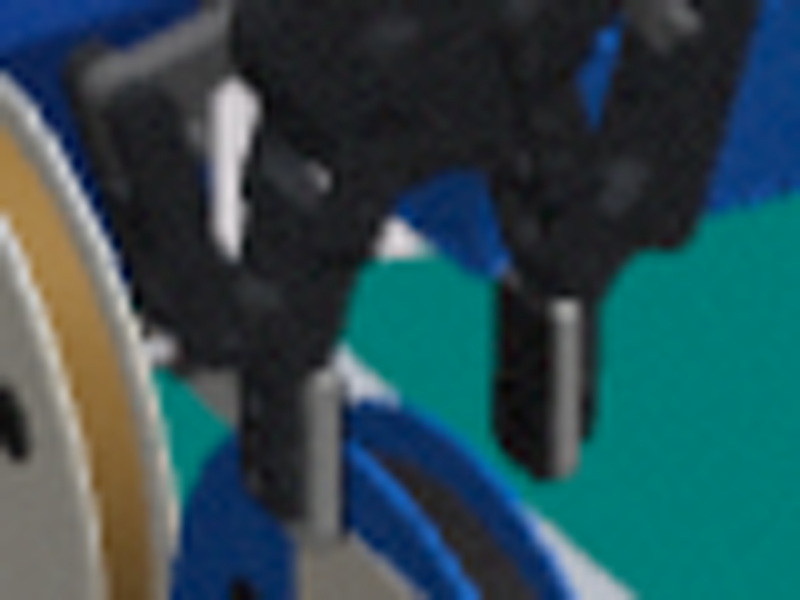

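The fingers now straddle the rim, tips at about z 206 (crop 320,535 and 560,475). The camera puts the tips about 29 mm higher than the reported TCP implies, so I trust the camera for heights. Closing.

Call:
play_rows --plan '[[[0,0,0],[0,0.05,0.2],3.5],[[0,0,0],[0,0.05,0.2],2.5],[[0,0,0],[0,0.05,0.2],1.5],[[0,0,0],[0,0.05,0.2],1.5],[[0,0,0],[0,0.05,0.2],1.5],[[0,0,0],[0,0.05,0.2],1.5]]'

```text
time_s: 4.6
eef_pos: [615.0, 128.4, 194.5]
tcp_rot: [-0.0, 0.636, 0.772, -0.0]
contact_force: [-3.3, -0.1, 3.3]
finger_gap: 20.3
finger_force: 60.9
```

Call:
play_rows --plan '[[[0,0,0],[0,0,-0.4],1.5],[[0,0,0],[0,0,-0.8],1.5],[[0,0,0],[0,0,-1.05],1.5],[[0,0,0],[0,0,-1.05],1.5],[[0,0,0],[0,0,-1.05],1.5]]'

```text
time_s: 5.22
eef_pos: [615.0, 128.5, 204.7]
tcp_rot: [-0.0, 0.636, 0.772, -0.0]
contact_force: [-0.4, 1.0, -1.1]
finger_gap: 20.5
finger_force: 60.1
```

```bash
python3 - <<'E'
from h import *
s=bot.state();print(s["contact_force"],s["torque"],s["finger_gap"]);go((615.3,128.3,205),DOWN)
p,d=bot.snapshot("side");S=cloud("side",d);np.save("s4.npy",d);cv2.imwrite("pics/s4.png",p[:,:,::-1])
h=cv2.cvtColor(p,cv2.COLOR_RGB2HSV);b=(h[...,0]>103)&(h[...,0]<128)&(h[...,1]>110)&(d>0)
for D,n in((np.load("side0.npy"),'before'),(d,'now')):
    S=cloud("side",D);h=cv2.cvtColor(cv2.imread("pics/side0.png" if n=='before' else "pics/s4.png"),cv2.COLOR_BGR2HSV)
    b=(h[...,0]>103)&(h[...,0]<128)&(h[...,1]>110)&(np.abs(S[...,0]-615)<60)&(np.abs(S[...,1]-118)<110)&(S[...,2]>20)
    Q=S[b];print(n,len(Q),Q.mean(0),np.percentile(Q[:,2],[.5,1,2,98,99.5]))
    # front flange plane fit
    ax=Q[:,0]*np.cos(.192)+Q[:,1]*np.sin(.192);k=np.abs(ax-np.median(ax))<6
    A=np.c_[Q[k][:,1:],np.ones(k.sum())];print(np.linalg.lstsq(A,Q[k][:,0],rcond=None)[0])
E
```

```text
[-0.43971247  0.9719835  -1.11781444] [-0.03302688 -0.03925619 -0.06621872] 20.49995351026567
t 5.225 at [615.  128.5 204.7] turn [-0.0002 -0.      0.    ] shift cm [-0.02  0.03 -0.03]
before 2533 [610.03698947 111.99551717 133.42578407] [ 42.08685937  44.89825278  48.75343806 210.58364505 213.47120345]
[-1.94566537e-01 -6.53113545e-05  6.28507950e+02]
now 2576 [610.96082077 110.84991167 143.41677736] [ 52.30903353  54.21171849  58.67890754 225.0223095  289.7986689 ]
[-1.94639465e-01  1.55262092e-02  6.26537789e+02]
```

Call:
play_rows --plan '[[[0,0,0],[0,-0.8,0],1.5],[[0,0,0],[0,-1.8,0],1.5],[[0,0,0],[0,-2.8,0],1.5],[[0,0,0],[0,-3.8,0],1.5],[[0,0,0],[0,-4.8,0],1.5],[[0,0,0],[0,-5.8,0],1.5],[[0,0,0],[0,-6.8,0],1.5],[[0,0,0],[0,-7.2,0],1.5],[[0,0,0],[0,-7.2,0],1.5]]'

```text
time_s: 6.4
eef_pos: [544.3, 114.7, 204.9]
tcp_rot: [0.0, 0.636, 0.772, 0.0]
contact_force: [-0.0, 0.6, -2.3]
finger_gap: 20.6
finger_force: 60.1
```

```bash
python3 - <<'E'
from h import *
s=bot.state();print(s["contact_force"],s["torque"],s["finger_gap"])
p,d=bot.snapshot("side")
cv2.imwrite("pics/s5.png",cv2.resize(p[90:270,220:460],(800,600))[:,:,::-1])
E
```

```text
[-0.02183871  0.63385959 -2.338063  ] [0.02398897 0.00828235 0.01324097] 20.57102154475603
```

View pics/s5.png

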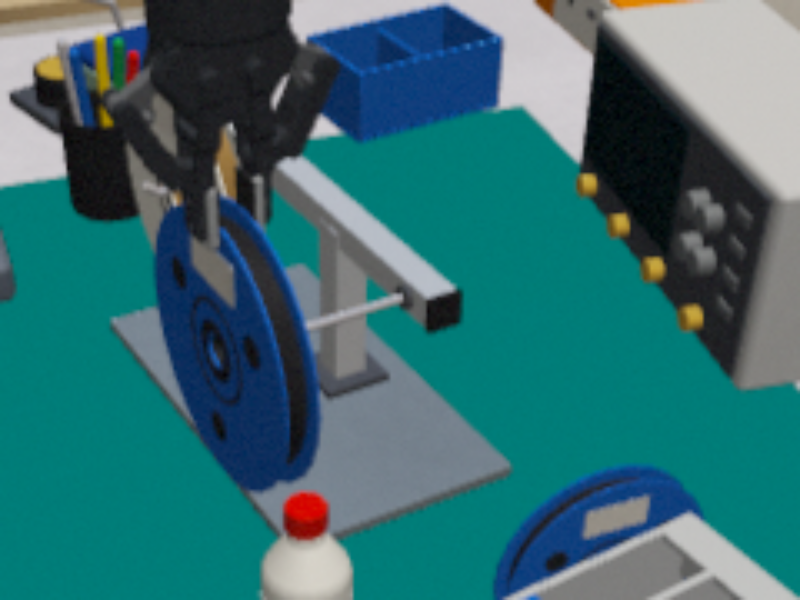

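The reel is clear of the hook: nothing shows through its bore at crop (217,352), and the bar sits behind it. Raise, travel and yaw.

Call:
play_rows --plan '[[[0,0,0],[0,0,-3],1.5],[[0,0,0],[0,0,-7],1.5],[[0,0,0],[0,0,-11],1.5],[[0,0,0.12],[-1,-0.5,-15],1.5],[[0,0,0.28],[-5,-2.5,-15],1.5],[[0,0,0.44],[-9,-4.5,-15],1.5],[[0,0,0.6],[-13,-6.5,-15],1.5],[[0,0,0.76],[-17,-8.4,-15],1.5],[[0,0,0.92],[-21,-10.4,-15],1.5],[[0,0,1.08],[-25,-12.4,-15],1.5],[[0,0,1.24],[-29,-14.3,-15],1.5],[[0,0,1.4],[-32,-15.8,-15],1.5]]'

```text
time_s: 7.95
eef_pos: [450.0, -231.4, 354.9]
tcp_rot: [0.0, 0.984, 0.177, 0.0]
contact_force: [-0.2, 0.5, -2.2]
finger_gap: 20.5
finger_force: 60.1
```

```bash
cat >> h.py <<'E'
H=np.array([590.6,-212.8]);b=.246;EX=np.array([np.cos(b),np.sin(b),0]);EY=np.array([-np.sin(b),np.cos(b),0])
def rackR(pitch): return tool(np.cos(pitch)*EX-np.array([0,0,np.sin(pitch)]),-EY)
def center(x,z,y=0): return np.r_[H,0]+x*EX+y*EY+[0,0,z]
def goc(c,R,L=66.5): go(np.array(c)-L*R.as_matrix()[:,2],R)
E
python3 - <<'E'
from h import *
print(bot.state()["qpos"].round(2),bot.state()["finger_gap"])
goc(center(-150,288),rackR(np.pi/2-1e-6));goc(center(-150,288),rackR(np.radians(50)))
E
```

```text
[-0.48  0.06  1.71 -0.    1.37  0.74] 20.53731836767436
t 7.95 at [ 450.  -231.4  354.9] turn [ 0.0005 -0.0002  0.1107] shift cm [-1.09  1.51  0.04]
t 7.95 at [ 450.  -231.4  354.9] turn [-0.0382  0.6972  0.1064] shift cm [-5.34  1.04  1.6 ]
```

Call:
play_rows --plan '[[[0,0.08,0.1],[-1,1,0.2],1.5],[[-0.01,0.18,0.106],[-1.6,1.04,0.4],1.5],[[-0.02,0.28,0.106],[-2.3,1.04,0.6],1.5],[[-0.025,0.4,0.106],[-3.1,1.04,0.9],1.5],[[-0.03,0.52,0.106],[-4,1.04,1.2],1.5],[[-0.035,0.62,0.106],[-4.8,1.04,1.4],1.5],[[-0.038,0.697,0.106],[-5.3,1.04,1.6],1.5],[[-0.038,0.697,0.106],[-5.3,1.04,1.6],1.5],[[-0.038,0.697,0.106],[-5.3,1.04,1.6],1.5]]'

```text
time_s: 9.07
eef_pos: [404.7, -258.6, 339.1]
tcp_rot: [-0.043, 0.933, 0.118, 0.338]
contact_force: [0.2, -0.5, -2.3]
finger_gap: 20.8
finger_force: 60.2
```

```bash
cat >> h.py <<'E'
def look(tag):
    """reel face plane and circle from side depth (blue), in rack axes about home; face toward camera"""
    from scipy.optimize import least_squares
    p,d=bot.snapshot("side");cv2.imwrite(f"pics/{tag}.png",p[:,:,::-1]);S=cloud("side",d)
    h=cv2.cvtColor(p,cv2.COLOR_RGB2HSV);m=((h[...,0]>103)&(h[...,0]<128)&(h[...,1]>110)&(d>0))
    Q=S-np.r_[H,0];Q=np.dstack([Q@EX,Q@EY,Q[...,2]])
    m&=(np.abs(Q[...,1])<40)&(Q[...,0]>-300)&(Q[...,0]<95)
    A=Q[m];print(len(A),'min',np.percentile(A,.5,0).round(1),'max',np.percentile(A,99.5,0).round(1));return p,d,Q,m
E
python3 - <<'E'
from h import *
print(bot.state()["qpos"].round(2),bot.state()["finger_gap"],bot.state()["contact_force"])
goc(center(-150,288),rackR(np.radians(50)))
p,d,Q,m=look("s6")
t,_=bot.snapshot("top")
cv2.imwrite("pics/v6.png",np.hstack([cv2.resize(p[100:460,160:520],(400,400)),cv2.resize(t[140:340,370:570],(400,400))])[:,:,::-1])
E
```

```text
[-1.04 -0.11  2.09  0.77  1.08 -0.07] 20.76855264146674 [ 0.19926193 -0.54920558 -2.26158234]
t 9.075 at [ 404.7 -258.6  339.1] turn [-0.0039  0.0019  0.0047] shift cm [-0.11  0.08 -0.07]
12136 min [-234.4  -12.2  201.2] max [ -4.2  10.7 374.7]
```

View pics/v6.png

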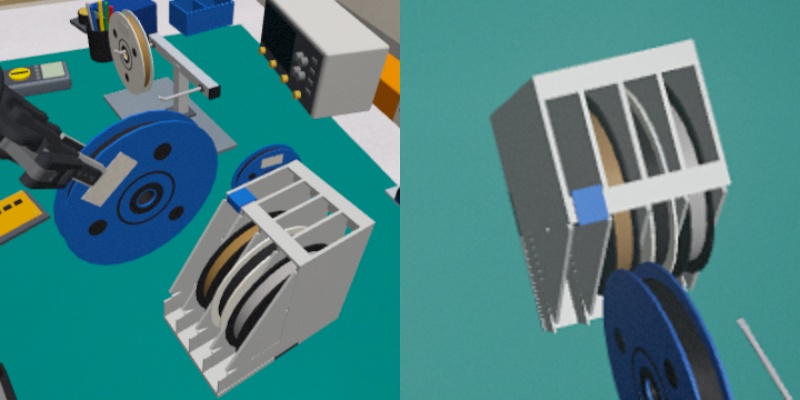

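The reel is held in front of the rack, face well aligned and no slip visible. Measuring its pose precisely.

```bash
cat >> h.py <<'E'
def fit(Q,m):
    m=m&~((Q[...,0]>-45)&(Q[...,2]>200)&(Q[...,2]<215))
    n,l,st,_=cv2.connectedComponentsWithStats(m.astype(np.uint8));k=1+st[1:,4].argmax();A=Q[l==k]
    f=A[:,1]<np.percentile(A[:,1],50)+6;F=A[f]
    for _ in range(3):
        c=np.linalg.lstsq(np.c_[F[:,0],F[:,2],np.ones(len(F))],F[:,1],rcond=None)[0]
        r=A[:,1]-A[:,[0,2]]@c[:2]-c[2];F=A[np.abs(r)<3]
    (cx,cz),rad=cv2.minEnclosingCircle(F[np.abs(F[:,1]-np.median(F[:,1]))<8][:,[0,2]].astype(np.float32))
    print('face y=%.4f x + %.4f z + ; at centre x %.1f z %.1f rad %.1f face y %.2f'%(c[0],c[1],cx,cz,rad,c[0]*cx+c[1]*cz+c[2]),'xr',np.percentile(F[:,0],[.2,99.8]).round(1),'zr',np.percentile(F[:,2],[.2,99.8]).round(1))
    return cx,cz
E
python3 - <<'E'
from h import *
p,d,Q,m=look("s6b");fit(Q,m)
# divider/rack side check: white rack points in same frame
h=cv2.cvtColor(p,cv2.COLOR_RGB2HSV);w=(h[...,1]<50)&(h[...,2]>110)&(d>0)&(Q[...,2]>195)&(Q[...,2]<215)&(np.abs(Q[...,1]+48)<90)&(Q[...,0]>-40)&(Q[...,0]<130)
B=Q[w][:,:2].astype(np.float32);print(len(B),cv2.minAreaRect(B),np.percentile(B,[1,99],0))
lb=m&(Q[...,0]>-45)&(Q[...,2]>202)&(Q[...,2]<215);print('label',lb.sum(),np.percentile(Q[lb],[3,50,97],0).round(1))
E
```

```text
12152 min [-233.9  -11.9  200.9] max [ -4.2  11.1 375. ]
face y=0.0171 x + -0.0101 z + ; at centre x -152.3 z 294.1 rad 97.1 face y -9.54 xr [-234.3  -62. ] zr [200.9 375.3]
3762 ((35.493961334228516, -48.775787353515625), (133.085693359375, 124.85877227783203), 89.64287567138672) [[ -21.2556119  -114.85217575]
 [  95.49668877   16.10132153]]
label 279 [[-24.2 -12.2 203. ]
 [-12.7  -1.6 207.2]
 [  1.5  10.1 208.8]]
```

```bash
cat >> h.py <<'E'
def rel(dx,dy,dz,rx=0,ry=0,rz=0,L=66.5):
    """rows for moving the reel centre by rack-axes mm and turning about rack axes (rad) through the centre"""
    p0,R0=pose();Rw=Ro.from_rotvec(rx*EX+ry*EY+rz*np.array([0,0,1]));R1=Rw*R0
    c=p0+L*R0.as_matrix()[:,2];go(c+dx*EX+dy*EY+[0,0,dz]-L*R1.as_matrix()[:,2],R1)
E
python3 - <<'E'
from h import *
rel(23,-2.2,-20,rx=-.01,rz=-.023)
E
```

```text
t 9.225 at [ 405.1 -258.1  339.3] turn [-0.0224 -0.0001  0.0112] shift cm [0.48 0.09 3.01]
```

Call:
play_rows --plan '[[[-0.01,0,0.005],[0.2,0.05,1],1.5],[[-0.022,0,0.011],[0.4,0.09,2],1.5],[[-0.022,0,0.011],[0.48,0.09,3],1.5],[[-0.022,0,0.011],[0.48,0.09,3],1.5],[[-0.022,0,0.011],[0.48,0.09,3],1.5]]'

```text
time_s: 9.85
eef_pos: [427.1, -253.1, 318.9]
tcp_rot: [-0.035, 0.933, 0.11, 0.34]
contact_force: [-0.7, 0.3, -0.7]
finger_gap: 20.1
finger_force: 60.2
```

```bash
python3 - <<'E'
from h import *
p,d,Q,m=look("s7");fit(Q,m);p,d,Q,m=look("s7");fit(Q,m)
rel(0,0,-60)
E
```

```text
10950 min [-211.5  -12.8  183. ] max [ -3.3  10.  354.6]
face y=-0.0058 x + -0.0014 z + ; at centre x -104.0 z 276.1 rad 114.4 face y -11.39 xr [-212.   -37.8] zr [181.  354.9]
10959 min [-211.6  -13.   182.6] max [ -3.5   9.8 354.8]
face y=-0.0061 x + -0.0011 z + ; at centre x -103.9 z 277.3 rad 115.6 face y -11.57 xr [-212.3  -37.9] zr [180.6 355.1]
t 9.95 at [ 426.9 -253.4  319.1] turn [0. 0. 0.] shift cm [-3.86 -0.06  4.6 ]
```

Call:
play_rows --plan '[[[0,0,0],[-1.3,-0.02,1.53],1.5],[[0,0,0],[-2.6,-0.04,3.07],1.5],[[0,0,0],[-3.86,-0.06,4.6],1.5],[[0,0,0],[-5.1,-0.08,6.1],1.5],[[0,0,0],[-6.4,-0.1,7.6],1.5],[[0,0,0],[-7.1,-0.11,8.43],1.5],[[0,0,0],[-7.1,-0.11,8.43],1.5],[[0,0,0],[-7.1,-0.11,8.43],1.5]]'

```text
time_s: 10.95
eef_pos: [427.0, -253.6, 209.3]
tcp_rot: [-0.035, 0.933, 0.109, 0.34]
contact_force: [-0.3, -0.3, -0.9]
finger_gap: 20.5
finger_force: 60.2
```

```bash
python3 - <<'E'
from h import *
s=bot.state();print(s["contact_force"],s["torque"],s["finger_gap"],s["qpos"].round(2))
p,d,Q,m=look("s8");fit(Q,m)
rel(0,0,-54)
E
```

```text
[-0.32373815 -0.33226846 -0.93485393] [-0.08543459  0.65829922 -0.02805065] 20.450415325665805 [-0.97  0.08  2.24  0.99  0.8  -0.35]
7240 min [-211.4  -13.7   73.1] max [ -1.5   9.6 245.6]
face y=-0.0070 x + -0.0003 z + ; at centre x -136.8 z 162.4 rad 98.7 face y -11.76 xr [-212.   -41.4] zr [ 70.2 246. ]
t 11.0 at [ 427.  -253.6  209.5] turn [0. 0. 0.] shift cm [-3.47 -0.06  4.14]
```

Call:
play_rows --plan '[[[0,0,0],[-1,-0.02,1.2],1.5],[[0,0,0],[-2,-0.03,2.4],1.5],[[0,0,0],[-3,-0.05,3.6],1.5],[[0,0,0],[-3.47,-0.06,4.14],1.5],[[0,0,0],[-3.47,-0.06,4.14],1.5]]'

```text
time_s: 11.62
eef_pos: [426.8, -253.1, 154.8]
tcp_rot: [-0.035, 0.933, 0.109, 0.34]
contact_force: [-0.1, 0.7, -0.8]
finger_gap: 20.7
finger_force: 60.2
```

```bash
python3 - <<'E'
from h import *
s=bot.state();print(s["contact_force"],s["torque"],s["finger_gap"],s["qpos"].round(2))
p,d,Q,m=look("s9");fit(Q,m)
t,_=bot.snapshot("top")
cv2.imwrite("pics/v9.png",np.hstack([cv2.resize(p[200:440,240:480],(400,400)),cv2.resize(t[170:340,400:570],(400,400))])[:,:,::-1])
rel(70,0,0)
E
```

```text
[-0.13677109  0.68441666 -0.75136418] [-0.12684419  0.61723105 -0.02332799] 20.72026007344504 [-0.97  0.2   2.29  1.13  0.72 -0.55]
5386 min [-211.4  -20.6   19.5] max [ -0.4  10.1 208.3]
face y=-0.0066 x + -0.0011 z + ; at centre x -144.2 z 112.3 rad 100.4 face y -11.16 xr [-212.2  -54.3] zr [ 16.3 191.6]
t 11.725 at [ 426.9 -253.4  155.2] turn [0. 0. 0.] shift cm [ 5.36 -0.11  4.5 ]
```

View pics/v9.png

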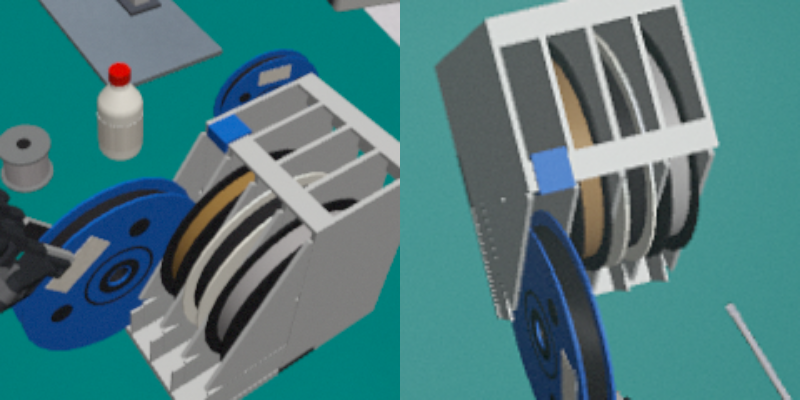

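The reel stands between the slot's dividers (side crop 110,270; top crop 545,330), about 5 mm above the floor. Sliding forward.

Call:
play_rows --plan '[[[0,0,0],[0.8,-0.02,0.7],1.5],[[0,0,0],[1.7,-0.03,1.4],1.5],[[0,0,0],[2.6,-0.04,2.2],1.5],[[0,0,0],[3.5,-0.05,2.94],1.5],[[0,0,0],[4.4,-0.06,3.7],1.5],[[0,0,0],[5.3,-0.08,4.45],1.5],[[0,0,0],[6.2,-0.09,5.2],1.5],[[0,0,0],[7.05,-0.1,5.92],1.5],[[0,0,0],[7.05,-0.1,5.92],1.5],[[0,0,0],[7.05,-0.1,5.92],1.5]]'

```text
time_s: 12.98
eef_pos: [515.9, -230.9, 154.4]
tcp_rot: [-0.035, 0.933, 0.109, 0.34]
contact_force: [0.3, -0.4, -1.8]
finger_gap: 20.2
finger_force: 60.2
```

```bash
python3 - <<'E'
from h import *
s=bot.state();print(s["contact_force"],s["torque"],s["finger_gap"],s["qpos"].round(2))
p,d,Q,m=look("s10");fit(Q,m)
p0,R0=pose();c=p0+66.5*R0.as_matrix()[:,2]-np.r_[H,0];print('model centre',c@EX,c@EY,c[2])
rel(0,0,-5)
E
```

```text
[ 0.27643981 -0.36103997 -1.77185034] [-0.16852084  0.59495671  0.02971716] 20.21921272551773 [-0.76  0.25  2.21  1.21  0.61 -0.43]
1733 min [-121.3  -21.7   58.5] max [  1.6  10.9 208.6]
face y=-0.0109 x + -0.0015 z + ; at centre x -94.1 z 97.6 rad 43.3 face y -11.07 xr [-121.4  -66.7] zr [ 56.4 138.2]
model centre -34.29286731177353 -0.628615131947481 103.46220480204654
t 13.025 at [ 515.8 -231.   154.4] turn [0. 0. 0.] shift cm [-0.32 -0.    0.38]
```

Call:
play_rows --plan '[[[0,0,0],[-0.12,0,0.15],1.5],[[0,0,0],[-0.22,0,0.27],1.5],[[0,0,0],[-0.29,0,0.34],1.5],[[0,0,0],[-0.29,0,0.34],1.5]]'

```text
time_s: 13.52
eef_pos: [516.0, -231.2, 150.0]
tcp_rot: [-0.035, 0.933, 0.109, 0.34]
contact_force: [-0.4, 0.5, -1.8]
finger_gap: 20.3
finger_force: 60.3
```

Call:
play_rows --plan '[[[0,0,0],[-0.06,0,0.08],1.5],[[0,0,0],[-0.13,0,0.15],1.5],[[0,0,0],[-0.13,0,0.15],1.5]]'

```text
time_s: 13.9
eef_pos: [517.1, -231.7, 150.0]
tcp_rot: [-0.035, 0.933, 0.109, 0.342]
contact_force: [-7.4, -0.1, 15.6]
finger_gap: 20.2
finger_force: 62.6
```

Call:
play_rows --plan '[[[0,0,0],[0.1,0,-0.12],2.6],[[0,0,0],[0.1,0,-0.12],3.2],[[0,0,0],[0.1,0,-0.12],3.6],[[0,0,0],[0.1,0,-0.12],3.6]]'

```text
time_s: 14.4
eef_pos: [516.0, -231.1, 149.5]
tcp_rot: [-0.035, 0.933, 0.109, 0.34]
contact_force: [-0.4, 0.3, -0.2]
finger_gap: 36.1
finger_force: 0.0
```

```bash
python3 - <<'E'
from h import *
s=bot.state();print(s["contact_force"],s["finger_gap"])
p,d,Q,m=look("s11");fit(Q,m)
E
```

```text
[-0.41005294  0.2774858  -0.15512932] 36.07939288563779
2097 min [-133.3  -22.6   44.6] max [  1.3  11.1 208.6]
face y=-0.0106 x + 0.0022 z + ; at centre x -73.0 z 114.4 rad 83.1 face y -12.90 xr [-133.7  -31.9] zr [ 42.1 187.2]
```

Call:
play_rows --plan '[[[0,0,0],[0,0,-2],3.6],[[0,0,0],[0,0,-5],3.6],[[0,0,0],[0,0,-8],3.6],[[0,0,0],[0,0,-8],0.2],[[0,0,0],[0,0,-8],0],[[0,0,0],[0,0,-8],0],[[0,0,0],[0,0,-8],0],[[0,0,0],[0,0,-8],0]]'

```text
time_s: 15.45
eef_pos: [465.9, -242.1, 210.5]
tcp_rot: [-0.035, 0.933, 0.109, 0.34]
contact_force: [0.3, 0.5, -0.1]
finger_gap: -0.0
finger_force: 0.0
```

```bash
python3 - <<'E'
from h import *
s=bot.state();print(s["contact_force"],s["finger_gap"])
p,d,Q,m=look("s12");fit(Q,m)
p0,R0=pose();c=p0-np.r_[H,0];print('tcp rack',c@EX,c@EY,c[2])
# finger tip: dark points near tool axis, along tool z
S=Q@np.array([EX,EY,[0,0,1]])+np.r_[H,0];T=(S-p0)@R0.as_matrix();k=(d>0)&(np.abs(T[...,0])<14)&(np.abs(T[...,1])<20)&(T[...,2]>-60)&(T[...,2]<40)
print('tip along tool z',k.sum(),np.percentile(T[k][:,2],[90,98,99.5]),'x',np.percentile(T[k][:,0],[2,98]))
rel(0,0,-10);rel(10,0,0)
E
```

```text
[ 0.29137403  0.45207391 -0.13553162] -0.021148218155757383
2104 min [-122.6  -14.3   51.5] max [  1.2  10.7 208.8]
face y=-0.0089 x + 0.0027 z + ; at centre x -64.2 z 122.4 rad 87.5 face y -12.84 xr [-123.   -22.8] zr [ 46.2 197.6]
tcp rack -128.08757326225913 1.9025649245347231 210.61260642530735
tip along tool z 389 [-15.32038392 -10.03791597  -7.00639953] x [-7.11902813 12.6676291 ]
t 15.5 at [ 465.9 -242.1  210.6] turn [0. 0. 0.] shift cm [-0.64 -0.01  0.77]
t 15.5 at [ 465.9 -242.1  210.6] turn [0. 0. 0.] shift cm [ 0.77 -0.02  0.64]
```

Call:
play_rows --plan '[[[0,0,0],[-1.5,0,1.8],0],[[0,0,0],[-3,0,3.6],0],[[0,0,0],[-4.6,0,5.5],0],[[0,0,0],[-4.6,0,5.5],0],[[0,0,0],[-3.8,0,6.1],0],[[0,0,0],[-3.1,0,6.7],0],[[0,0,0],[-2.7,0,7.1],0],[[0,0,0],[-2.3,0,7.4],0],[[0,0,0],[-2.3,0,7.4],0]]'

```text
time_s: 16.62
eef_pos: [500.2, -238.1, 148.3]
tcp_rot: [-0.033, 0.931, 0.11, 0.347]
contact_force: [-32.8, 1.8, 68.9]
finger_gap: 0.0
finger_force: 32.7
```

```bash
python3 - <<'E'
from h import *
s=bot.state();print(s["contact_force"],s["finger_gap"])
p,d,Q,m=look("s13");fit(Q,m)
p0,R0=pose();c=p0-np.r_[H,0];print('tcp rack',c@EX,c@EY,c[2])
E
```

```text
[-32.80486528   1.83535841  68.85177966] 0.04881040080917827
1703 min [-116.4  -16.    62.2] max [  1.5  10.8 208.7]
face y=0.0069 x + -0.0028 z + ; at centre x -68.3 z 122.9 rad 73.5 face y -14.37 xr [-116.7  -31.2] zr [ 63.3 185.9]
tcp rack -93.82283429341857 -2.485757447831654 148.30027986863033
```

The push landed too high on the rim and pressed downwards. I'm backing off to push lower.

Call:
play_rows --plan '[[[0,0,0],[0,0,-2.5],0],[[0,0,0],[0,0,-5],0],[[0,0,0],[0,0,-7],0],[[0,0,0],[0,0,-7],0],[[0,0,0],[0,0,-7],0]]'

```text
time_s: 17.3
eef_pos: [451.8, -245.9, 193.4]
tcp_rot: [-0.035, 0.933, 0.11, 0.34]
contact_force: [0.6, -0.1, 0.1]
finger_gap: 0.0
finger_force: 0.0
```

```bash
python3 - <<'E'
from h import *
s=bot.state();print(s["contact_force"],s["finger_gap"])
p,d,Q,m=look("s14");fit(Q,m)
t,dt=bot.snapshot("top")
p0,R0=pose();c=p0-np.r_[H,0];print('tcp rack',c@EX,c@EY,c[2])
# top view: blue/dark points in slot: height profile along rack x
W=cloud("top",dt)-np.r_[H,0];X=W@EX;Y=W@EY;Z=W[...,2]
for D,n in((Q,'side'),(np.dstack([X,Y,Z]),'top')):
    k=(np.abs(D[...,1])<12)&(D[...,2]>8)
    print(n,[(x,int(D[...,2][k&(np.abs(D[...,0]-x)<4)].max(initial=0))) for x in range(-140,95,10)])
a=cv2.resize(p[200:440,240:480],(400,400));bb=cv2.resize(t[170:340,400:570],(400,400))
cv2.imwrite("pics/v14.png",np.hstack([a,bb])[:,:,::-1])
E
```

```text
[ 0.60620498 -0.08368215  0.09133444] 0.009926103469641791
2859 min [-142.6  -21.6   43.9] max [  1.4   9.9 208.4]
face y=0.0038 x + 0.0028 z + ; at centre x -68.9 z 117.8 rad 94.7 face y -13.42 xr [-143.   -23.5] zr [ 40.5 197.5]
tcp rack -142.80212754569413 2.0796651644088144 192.70943051926318
side [(-140, 211), (-130, 152), (-120, 164), (-110, 170), (-100, 176), (-90, 181), (-80, 184), (-70, 185), (-60, 187), (-50, 186), (-40, 186), (-30, 183), (-20, 209), (-10, 208), (0, 209), (10, 0), (20, 0), (30, 0), (40, 175), (50, 0), (60, 0), (70, 203), (80, 205), (90, 206)]
top [(-140, 215), (-130, 157), (-120, 169), (-110, 176), (-100, 180), (-90, 185), (-80, 189), (-70, 191), (-60, 192), (-50, 190), (-40, 191), (-30, 186), (-20, 214), (-10, 215), (0, 214), (10, 163), (20, 149), (30, 130), (40, 0), (50, 0), (60, 0), (70, 0), (80, 212), (90, 211)]
```

View pics/v14.png

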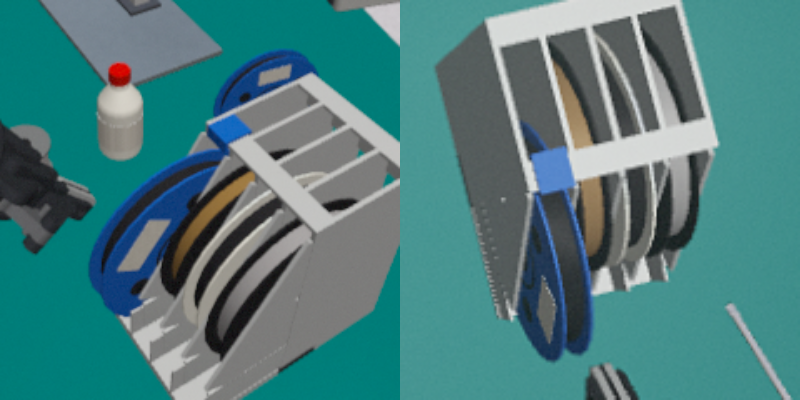

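The picture shows the reel still upright in its slot but rolled back to about x = -55 (side crop 120,250; top crop 555,300). The closed fingers are clear at (610,380). I'll push at near centre height.

Call:
play_rows --plan '[[[0,0,0],[-2.1,0.3,-1.7],0],[[0,0,0],[-2.1,0.3,-1.7],0],[[0,0,0],[-4.5,0.25,1.2],0],[[0,0,0],[-6.5,0.2,3.6],0],[[0,0,0],[-7.9,0.2,5.2],0],[[0,0,0],[-7.9,0.2,5.2],0],[[0,0,0],[-7.9,0.2,5.2],0],[[0,0,0],[-7.1,0.2,5.8],0],[[0,0,0],[-6.4,0.2,6.5],0],[[0,0,0],[-5.6,0.2,7.1],0],[[0,0,0],[-5.6,0.2,7.1],0]]'

```text
time_s: 18.77
eef_pos: [455.4, -247.7, 103.0]
tcp_rot: [-0.035, 0.933, 0.11, 0.34]
contact_force: [-0.0, -0.3, 0.8]
finger_gap: -0.0
finger_force: 0.0
```

```bash
cat >> h.py <<'E'
def prof():
    s=bot.state();print(s["time_s"],s["contact_force"].round(1));t,dt=bot.snapshot("top");p0,R0=pose();c=p0-np.r_[H,0];print('tcp rack',c@EX,c@EY,c[2])
    W=cloud("top",dt)-np.r_[H,0];X=W@EX;Y=W@EY;Z=W[...,2]
    k=(np.abs(Y)<12)&(Z>8);print([(x,int(Z[k&(np.abs(X-x)<4)].max(initial=0))) for x in range(-140,95,10)])
E
python3 - <<'E'
from h import *
prof();p,d,Q,m=look("s15");fit(Q,m);rel(10,0,0)
E
```

```text
18.775 [-0.  -0.3  0.8]
tcp rack -140.0692838063272 -0.7932834136123893 102.8051831801203
[(-140, 129), (-130, 144), (-120, 160), (-110, 170), (-100, 177), (-90, 182), (-80, 186), (-70, 188), (-60, 191), (-50, 191), (-40, 191), (-30, 189), (-20, 213), (-10, 214), (0, 214), (10, 172), (20, 159), (30, 141), (40, 122), (50, 0), (60, 0), (70, 0), (80, 210), (90, 210)]
2612 min [-138.5  -15.7   46.8] max [  1.2   9.9 208.6]
face y=-0.0039 x + 0.0037 z + ; at centre x -69.1 z 119.1 rad 92.2 face y -14.22 xr [-139.1  -30.2] zr [ 42.7 186.8]
t 18.875 at [ 454.6 -247.7  102.7] turn [0. 0. 0.] shift cm [ 0.77 -0.02  0.64]
```

Call:
play_rows --plan '[[[0,0,0],[0.8,0,0.64],0],[[0,0,0],[1.5,0,1.28],0],[[0,0,0],[2.3,0,1.92],0],[[0,0,0],[2.9,0,2.4],0],[[0,0,0],[2.9,0,2.4],0]]'

```text
time_s: 19.5
eef_pos: [492.0, -239.3, 103.0]
tcp_rot: [-0.035, 0.933, 0.11, 0.34]
contact_force: [-0.1, 0.5, 0.1]
finger_gap: -0.1
finger_force: 0.0
```

```bash
python3 - <<'E'
from h import *
prof();p,d,Q,m=look("s16");fit(Q,m)
E
```

```text
19.5 [-0.1  0.5  0.1]
tcp rack -102.45262011270593 -1.7189354891239221 102.9722370306134
[(-140, 184), (-130, 164), (-120, 152), (-110, 137), (-100, 127), (-90, 120), (-80, 146), (-70, 159), (-60, 168), (-50, 176), (-40, 181), (-30, 185), (-20, 214), (-10, 214), (0, 215), (10, 191), (20, 187), (30, 183), (40, 179), (50, 175), (60, 165), (70, 157), (80, 210), (90, 212)]
1238 min [-84.5 -21.9  60.9] max [ 38.8  10.1 208.8]
face y=0.4041 x + -0.2288 z + ; at centre x -51.5 z 132.6 rad 71.5 face y 4.20 xr [-83.3 -12.8] zr [ 53.6 198.3]
```

Call:
play_rows --plan '[[[0,0,0],[-2,0,-1.6],0],[[0,0,0],[-4.6,0,-3.8],0],[[0,0,0],[-4.6,0,-3.8],0],[[0,0,0],[-4.6,0,-8],0],[[0,0,0],[-4.6,0,-14],0],[[0,0,0],[-4.6,0,-18],0],[[0,0,0],[-4.6,0,-18],0],[[0,0,0],[-4.6,0,-18],0]]'

```text
time_s: 20.6
eef_pos: [344.5, -272.9, 211.2]
tcp_rot: [-0.035, 0.933, 0.109, 0.34]
contact_force: [-0.1, -0.5, -0.5]
finger_gap: -0.1
finger_force: 0.0
```

```bash
python3 - <<'E'
from h import *
from scipy.optimize import least_squares
t,dt=bot.snapshot("top");p0=np.load("top0.npy")
for D,n in((p0,'start'),(dt,'now')):
    W=cloud("top",D)-np.r_[H,0];X=W@EX;Y=W@EY;Z=W[...,2]
    for y0 in(0,-32,-64,-96):
        # rim profile: upper envelope (95th pct) per x bin away from the strip
        xs=[];zs=[]
        for x in list(range(-78,-26,4))+list(range(8,68,4)):
            k=(np.abs(Y-y0)<12)&(np.abs(X-x)<2)&(Z>60)&(Z<200)
            if k.sum()>4:xs.append(x);zs.append(np.percentile(Z[k],90))
        if len(xs)<8: print(n,y0,'no');continue
        xs=np.array(xs);zs=np.array(zs)
        r=least_squares(lambda q:np.hypot(xs-q[0],zs-q[1])-89,[0,99],loss='soft_l1');print(n,y0,'centre x,z',r.x.round(1),len(xs),round(r.cost,1))
    q=lambda u0,u1,v0,v1,lo:(W[v0:v1,u0:u1][(Z[v0:v1,u0:u1]>lo)]+np.r_[H,0]).mean(0).round(1)
    print(n,'bottle',q(318,352,248,282,100),'spool',q(320,360,308,350,35),'white',q(70,190,220,275,205))
s=bot.state();print(s["contact_force"],s["eef_pos"],s["time_s"])
E
```

```text
start 0 no
start -32 centre x,z [-0.2 96.8] 28 3.1
start -64 centre x,z [-0.5 97. ] 28 5.9
start -96 centre x,z [-0.6 97.2] 28 4.3
start bottle [546.9 -17.  168.7] spool [434.  -25.1  53.4] white [568.9 310.2 240.3]
now 0 centre x,z [-1.1 96.9] 28 5.1
now -32 centre x,z [-0.7 96.7] 28 7.5
now -64 centre x,z [-0.6 97.1] 28 4.6
now -96 centre x,z [-0.5 97. ] 28 6.0
now bottle [547.5 -17.5 143.3] spool [434.1 -25.   54.5] white [568.9 310.  240.7]
[-0.51126332  0.03416821 -0.28244062] [ 344.45344954 -272.42223817  210.7074836 ] 20.65
```

The reel's centre matches its seated neighbours (x -1.1, z 96.9 against -0.6, 97.0). Nothing else has moved and the tool is clear, so I'm handing in.

```bash
python3 -c "
from bench import bot
print(bot.finish_job())"
```

```text
the job is handed in; nothing more can be done
None
```

The blue reel is off its hook, seated fully home in the slot under the blue label and released, at about 21 s; one early push pressed the rim with about 76 N at the wrist and rolled the reel back in its slot, so I backed off and pushed lower, and the check afterwards showed nothing else moved.

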